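Load the battery modules into their charging cradles

TASK

Four battery modules of different sizes and four white charging cradles stand scattered on the repair bench. Put each module upright into the cradle whose contact pads match its cells in number and pattern, standing flat on the cradle's floor and square with its walls. Set the modules down without dropping them, and leave the screw jar and the black mains adapter where they are.

Things in the scene. Friction and masses are not known exactly. Their poses are not given: they have to be found in the camera images.
- module_4: loose battery module of four cells, 2 by 2: grey upright cells between two black plastic end plates, round steel cell ends on top. 40 x 40 mm in plan (x by y), 68 mm tall, about 0.19 kg, standing upright; origin at the centre of its underside, z up, square. Smooth upright sides; grip across the 40 mm width (along its y).
- module_6: loose battery module of six cells, 3 by 2: grey upright cells between two black plastic end plates, round steel cell ends on top. 60 x 40 mm in plan (x by y), 68 mm tall, about 0.28 kg, standing upright; origin at the centre of its underside, z up, x along the long side. Smooth upright sides; grip across the 40 mm width (along its y).
- module_8: loose battery module of eight cells, 4 by 2: grey upright cells between two black plastic end plates, round steel cell ends on top. 80 x 40 mm in plan (x by y), 68 mm tall, about 0.38 kg, standing upright; origin at the centre of its underside, z up, x along the long side. Smooth upright sides; grip across the 40 mm width (along its y).
- module_9: loose battery module of nine cells, 3 by 3: grey upright cells between two black plastic end plates, round steel cell ends on top. 60 x 60 mm in plan (x by y), 68 mm tall, about 0.42 kg, standing upright; origin at the centre of its underside, z up, square. Smooth upright sides; grip across the 60 mm width (along its y).
- cradle_4: fixed white open charging cradle (shallow tray) for the module of four cells, 2 by 2: 4 copper contact pads on its floor in the same 2 by 2 pattern. Inside 60 x 60 mm (x by y), walls 4 mm thick, rim 16 mm above the table; origin at the centre of its underside on the table, its inner floor 4 mm above that; square.
- cradle_6: fixed white open charging cradle (shallow tray) for the module of six cells, 3 by 2: 6 copper contact pads on its floor in the same 3 by 2 pattern. Inside 80 x 60 mm (x by y), walls 4 mm thick, rim 16 mm above the table; origin at the centre of its underside on the table, its inner floor 4 mm above that; x axis along the long side.
- cradle_8: fixed white open charging cradle (shallow tray) for the module of eight cells, 4 by 2: 8 copper contact pads on its floor in the same 4 by 2 pattern. Inside 100 x 60 mm (x by y), walls 4 mm thick, rim 16 mm above the table; origin at the centre of its underside on the table, its inner floor 4 mm above that; x axis along the long side.
- cradle_9: fixed white open charging cradle (shallow tray) for the module of nine cells, 3 by 3: 9 copper contact pads on its floor in the same 3 by 3 pattern. Inside 80 x 80 mm (x by y), walls 4 mm thick, rim 16 mm above the table; origin at the centre of its underside on the table, its inner floor 4 mm above that; square.
- screw_jar: bystander: small round glass jar with a steel lid, 52 mm across, 60 mm tall, standing loose on the table; origin at the centre of its underside.
- adapter: bystander: loose flat black mains adapter with a grey plate on top, no cells showing, 85 x 45 mm, 32 mm tall; origin at the centre of its underside, x along the long side.
Mind the look-alikes: they are no part of the job. Leave any purple or turquoise look-alike of the cradle_4 alone.

How it is judged (in metres and radians):
At the end, for the whole second after the job is handed in: Each module stands in its own cradle: centres within 15 mm horizontally, underside less than 8 mm above the cradle's underside, upright within 0.1 rad, sides within 0.26 rad of the cradle's (long side along long side), released and at rest (horizontal distance between module_4 and cradle_4 below 0.015 m and z of module_4 in the frame of cradle_4 between 0 and 0.008 m and angle between each of module_4, module_6, module_8, module_9's own z axis and vertical below 0.1 rad and (angle between the x axis of module_4 and the x axis of cradle_4, either way round below 0.26 rad or angle between the y axis of module_4 and the x axis of cradle_4, either way round below 0.26 rad) and linear speed of each of module_4, module_6, module_8, module_9 below 0.02 m/s and angular speed of each of module_4, module_6, module_8, module_9 below 0.2 rad/s and horizontal distance between module_6 and cradle_6 below 0.015 m and z of module_6 in the frame of cradle_6 between 0 and 0.008 m and angle between the x axis of module_6 and the x axis of cradle_6, either way round below 0.26 rad and horizontal distance between module_8 and cradle_8 below 0.015 m and z of module_8 in the frame of cradle_8 between 0 and 0.008 m and angle between the x axis of module_8 and the x axis of cradle_8, either way round below 0.26 rad and horizontal distance between module_9 and cradle_9 below 0.015 m and z of module_9 in the frame of cradle_9 between 0 and 0.008 m and (angle between the x axis of module_9 and the x axis of cradle_9, either way round below 0.26 rad or angle between the y axis of module_9 and the x axis of cradle_9, either way round below 0.26 rad)); the robot touches nothing.
It fails at once if a module is dropped (it falls freely faster than 0.7 m/s, some 25 mm of fall) ((linear speed of module_4 above 0.7 m/s and contact force between module_4 and the fingers below 0.05 N) or (linear speed of module_6 above 0.7 m/s and contact force between module_6 and the fingers below 0.05 N) or (linear speed of module_8 above 0.7 m/s and contact force between module_8 and the fingers below 0.05 N) or (linear speed of module_9 above 0.7 m/s and contact force between module_9 and the fingers below 0.05 N)).
It fails at once if the screw jar or the adapter is moved more than 30 mm or tipped (distance of any of screw_jar, adapter from where it was at the start of the episode above 0.03 m or angle between any of screw_jar, adapter's own z axis and vertical above 0.4 rad).
It also fails if it takes over 112 s, if anything falls off the work surface, if the arm or the gripper's body presses on something with over 40 N, if the wrist force passes 120 N, or if a joint passes its speed limit or range.

ROBOT

A 6-joint arm with a two-finger parallel gripper is mounted at the origin on the work surface. World frame = base frame: x ahead of the robot, y to its left, z up, the work surface at z = 0. Lengths are in mm, angles in rad, forces in N, time in s.
With the tool pointing down it reaches from about 375 to 975 mm from the base axis. Payload 3.8 kg.
Tool frame: the origin (TCP) lies midway between the tips of the shut fingers; the grasp point (between the pads) lies 19 mm behind it; z points along the fingers, y is the line along which they close (so a half turn about z gives the same grasp; the last joint's range is limited). The gripper opens to 85 mm and grips with 20 to 120 N. Pads are 22 mm wide; open, the fingers measure 114 mm over their backs; the gripper's body (76 mm by 85 mm) begins 54 mm behind the grasp point. The pads swing forward as they close: fully open they stand 13 mm farther back than shut.
Start: joints at [1.13, 0.264, 1.604, -0, 1.274, -0.037], TCP at [265.215, 620.708, 231.28] pointing down, gripper open.
Joint ranges: [-2.63, 2.63], [-0.94, 2.18], [0.31, 2.57], [-1.31, 4.45], [0, 2.66], [-2.55, 2.55]. Speed limits (rad/s): [2.57, 2.57, 3.14, 3.14, 3.14, 3.14].

INTERFACE

Orientations are given as [roll, pitch, yaw] about the fixed x, y, z axes, in that order (R = Rz(yaw) Ry(pitch) Rx(roll)).
In Python, from plant import env gives the robot as it stands.
- The arm moves only by the shell command python3 -m creep 'ROWS' [FORCE]. ROWS is JSON, a list of rows, each a list of 3 entries, a list of its own where there are three numbers: the shift along the tool's x, y, z each as a share of 75 cm, from -1 to 1, then the turn about the tool's z as a share of pi rad, from -1 to 1, then the opening, from 0 (shut) to 1 (fully open). A call has 1 to 20 rows; each row is the pose to reach, as a shift and turn from the pose commanded when the call began, along the tool's axes at that moment, turning the shorter way round; what a row does not reach only later rows make up. A row lasts 1/8 s, in which the tool goes at most 62.5 mm and 10.7 degrees, less where a joint would pass 70% of its speed; a pose out of reach is approached as far as the arm can. A call with a number of a shift or a turn outside -1 to 1 is refused whole. A call with a gripper value outside its range is refused whole. The fingers move at their own pace and stop on an object; FORCE is the grip in N (left out, the last holds). Time passes only in rows, so rows that repeat a pose let the fingers close. It gives the time, the measured TCP pose, the force, the opening and the grip force at its end, in the units of the state.
- env.sense(): the state, without advancing time (a new reading comes with each control period).
- env.snapshot(name): name is "scene" or "side" or "wrist"; returns a dict with "pixels" (480x640x3 uint8, blue, green, red), "vertical_fov" (degrees; the focal length in pixels is half the picture's height over the tangent of half this angle, whatever the lens; pixels are square), "cx", "cy" (the principal point, pixels), "world_to_cam" (4x4, takes a point from world to camera coordinates); the wrist camera has in their place "T_tool_cam" (4x4, takes a point from camera to tool coordinates, whose origin is the TCP and whose axes are the flange's). Camera axes: x right, y down, z forward; pixel columns grow to the right and rows downward; lengths in mm; the calibration is good to about 2 mm. A picture is of the moment at which its call begins: read the wrist's pose just before it. There is no depth.
- env.hand_in(): hands the job in; it is judged then, once.
The state is a dict: "clock": time; "joint_pos": joint angles; "joint_velocities": joint speeds; "tau": joint torques, N m; "ee_pos": TCP position; "tcp_rot": TCP orientation; "force": force on the tool from outside, world axes, zero at the start; "torque": the same for the moment, N m; "gripper_width": finger opening in mm; "grip_force": force on a finger pad.
Only numpy, scipy, OpenCV 4.12 (cv2) and the standard library are available. Lean on these libraries where they do the work, as an engineer would, in place of code of your own. Each camera call takes 0.05 s, during which the arm holds its last target. There are 200 camera calls.

## Working session

There is one attempt and no reset: what is moved stays moved. The work goes in short steps, Python scripts to look and compute and a shell command to move; the robot and the scene stay as the last step left them, time stands still between calls to the robot, and variables do not carry over. Pictures are saved under pics/ and viewed, at most 14 in all, crops included, and the job is handed in when it is done.

```bash
mkdir -p pics; ls; python3 - <<'E'
from plant import env
import cv2,json,numpy as np
s=env.sense(); print(s)
for n in ("scene","side","wrist"):
    d=env.snapshot(n); cv2.imwrite(f"pics/{n}0.png",d["pixels"])
    print(n,{k:(np.round(v,4).tolist() if k!="pixels" else 0) for k,v in d.items()})
E
```

```text
pics
{'clock': 0.0, 'joint_pos': array([ 1.13013209e+00,  2.64765141e-01,  1.60541642e+00,  2.60536451e-05,
        1.27368917e+00, -3.69020033e-02]), 'joint_velocities': array([-0.00044022, -0.00100281, -0.0015925 ,  0.00119149,  0.00016825,
       -0.00061044]), 'tau': array([-2.03748732e-04, -5.15117276e+01, -3.67309141e+01,  1.02756161e-06,
        1.30609958e-02,  7.87416980e-06]), 'ee_pos': array([264.86984563, 620.04711451, 229.93104184]), 'tcp_rot': array([-3.13931705e+00, -1.08924162e-04,  2.73782264e+00]), 'force': array([0.33692439, 0.4907357 , 0.33810314]), 'torque': array([0.015025  , 0.02862876, 0.05442353]), 'grip_force': 0.0, 'gripper_width': 85.44980412086367}
scene {'pixels': 0, 'vertical_fov': 43.3349, 'cx': 315.3212, 'cy': 242.914, 'world_to_cam': [[-0.4484, 0.8938, -0.005, 219.3115], [0.6827, 0.3389, -0.6474, -322.0569], [-0.5769, -0.2937, -0.7622, 1805.4967], [0.0, 0.0, 0.0, 1.0]]}
side {'pixels': 0, 'vertical_fov': 44.7741, 'cx': 318.8316, 'cy': 229.526, 'world_to_cam': [[0.9915, -0.1296, -0.0123, -498.5654], [-0.0999, -0.6969, -0.7102, 70.6254], [0.0834, 0.7053, -0.7039, 1616.3303], [0.0, 0.0, 0.0, 1.0]]}
wrist {'pixels': 0, 'vertical_fov': 66.7723, 'cx': 321.3589, 'cy': 240.6804, 'T_tool_cam': [[-0.0005, -0.9551, -0.2963, 75.5918], [1.0, -0.0007, 0.0003, -0.8329], [-0.0005, -0.2963, 0.9551, -141.9178], [0.0, 0.0, 0.0, 1.0]]}
```

View pics/scene0.png

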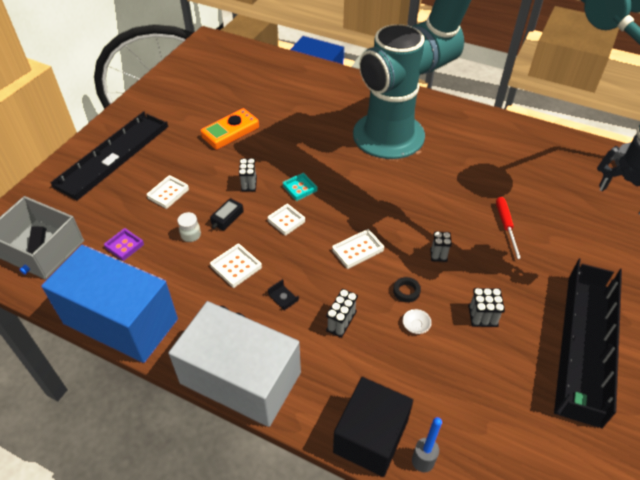

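View pics/side0.png

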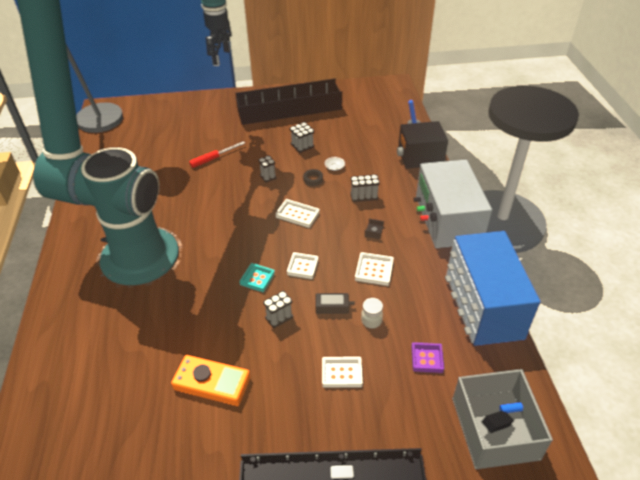

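```bash
cat > h.py <<'E'
import cv2, numpy as np
from scipy.optimize import minimize
from plant import env
def K(d):
    f=d["pixels"].shape[0]/2/np.tan(np.radians(d["vertical_fov"])/2)
    return np.array([[f,0,d["cx"]],[0,f,d["cy"]],[0,0,1]])
def W2C(d,s=None):
    if "world_to_cam" in d: return d["world_to_cam"]
    from scipy.spatial.transform import Rotation as R
    T=np.eye(4);T[:3,:3]=R.from_euler("xyz",s["tcp_rot"]).as_matrix();T[:3,3]=s["ee_pos"]
    return np.linalg.inv(T@d["T_tool_cam"])
def proj(d,P):
    T=d["W"];c=np.asarray(P,float)@T[:3,:3].T+T[:3,3];u=c@K(d).T
    return u[:,:2]/u[:,2:]
def snap(n):
    s=env.sense();d=env.snapshot(n);d["W"]=W2C(d,s);return d
def ray(d,uv,z):
    T=np.linalg.inv(d["W"]);r=T[:3,:3]@np.linalg.solve(K(d),[*uv,1]);o=T[:3,3]
    return (o+r*(z-o[2])/r[2])[:2]
def place(p,X):
    c,s=np.cos(p[2]),np.sin(p[2]);X=np.atleast_2d(np.asarray(X,float))
    return np.c_[X[:,0]*c-X[:,1]*s+p[0],X[:,0]*s+X[:,1]*c+p[1],X[:,2]]
def box(L,Wd,z0,z1): return [[a*L/2,b*Wd/2,z] for z in(z0,z1) for a,b in((-1,-1),(1,-1),(1,1),(-1,1))]
CELLS={4:(2,2),6:(3,2),8:(4,2),9:(3,3)}
def lat(n,z):
    a,b=CELLS[n]; return np.array([[(i-(a-1)/2)*20,(j-(b-1)/2)*20,z] for i in range(a) for j in range(b)])
def gaps(n,z):
    a,b=CELLS[n]; return np.array([[(i-a/2)*20*.96,(j-b/2)*20*.96,z] for i in range(a+1) for j in range(b+1)])
def samp(img,uv):
    return cv2.remap(img,uv[:,0].astype(np.float32).reshape(-1,1),uv[:,1].astype(np.float32).reshape(-1,1),cv2.INTER_LINEAR).ravel()
disc=np.array([[r*np.cos(t),r*np.sin(t),0] for r in(0,3,6) for t in np.arange(0,6.28,.785)])
def fitmod(ds,n,xy,span=30,z0=0):
    imgs=[d["pixels"].min(2).astype(np.float32) for d in ds]
    C=(lat(n,68+z0)[:,None]+disc).reshape(-1,3);G=gaps(n,68+z0)
    def cost(p): return -sum(samp(i,proj(d,place(p,C))).mean()-samp(i,proj(d,place(p,G))).mean() for d,i in zip(ds,imgs))
    best=min(((cost(p),p) for x in np.arange(-span,span+1,5) for y in np.arange(-span,span+1,5) for t in np.arange(0,3.14,.13) for p in [(xy[0]+x,xy[1]+y,t)]),key=lambda q:q[0])
    r=minimize(cost,best[1],method="Nelder-Mead",options=dict(initial_simplex=np.array(best[1])+np.array([[0,0,0],[5,0,0],[0,5,0],[0,0,.15]])))
    return r.x,r.fun
def fitcr(ds,n,xy,uvs):
    a,b=CELLS[n];B=box(a*20+28,b*20+28,0,16);M=[]
    for d,uv in zip(ds,uvs):
        p=d["pixels"].astype(int);m=((p.min(2)>120)|((p[...,2]>150)&(p[...,0]>60))).astype(np.uint8)
        m=cv2.resize(m,None,fx=4,fy=4,interpolation=cv2.INTER_LINEAR)
        l=cv2.connectedComponents(m)[1];v=l[int(uv[1]*4)-12:int(uv[1]*4)+12,int(uv[0]*4)-12:int(uv[0]*4)+12];v=v[v>0]
        k=(l==np.bincount(v).argmax()).astype(np.uint8)
        c=max(cv2.findContours(k,0,1)[0],key=cv2.contourArea);k[:]=0;cv2.fillPoly(k,[cv2.convexHull(c)],1);M.append(k)
    def cost(p):
        t=0
        for d,m in zip(ds,M):
            k=np.zeros_like(m);h=cv2.convexHull(((proj(d,place(p,B))*4+1.5)).astype(np.float32));cv2.fillPoly(k,[np.round(h*16).astype(np.int32)],1,shift=4)
            t-=(k&m).sum()/(k|m).sum()
        return t
    R=[minimize(cost,[*xy,t],method="Nelder-Mead",options=dict(initial_simplex=np.array([*xy,t])+np.array([[0,0,0],[8,0,0],[0,8,0],[0,0,.2]]))) for t in np.arange(0,3.1,.4)]
    r=min(R,key=lambda q:q.fun);return r.x,r.fun
E
cat > m1.py <<'E'
from h import *
ds=[snap("scene"),snap("side")]
mo={4:((441,237),(267,162)),6:((248,166),(279,300)),8:((344,300),(365,181)),9:((488,295),(302,130))}
cr={4:((286,219),(303,265)),6:((168,192),(342,372)),8:((358,249),(298,213)),9:((237,266),(375,269))}
out={};rows=[]
for n in CELLS:
    xy=np.mean([ray(d,u,68) for d,u in zip(ds,mo[n])],0);out[f"m{n}"],f=fitmod(ds,n,xy);print("m",n,xy.round(),out[f"m{n}"].round(2),round(f,1))
    xy=np.mean([ray(d,u,8) for d,u in zip(ds,cr[n])],0);out[f"c{n}"],f=fitcr(ds,n,xy,cr[n]);print("c",n,xy.round(),out[f"c{n}"].round(2),round(f,3))
np.savez("poses.npz",**out)
print("jar",ray(ds[0],(189,218),60),ray(ds[1],(372,306),60),"adapter",ray(ds[0],(228,212),32),ray(ds[1],(333,301),32))
for k,(d,c0) in enumerate([(d,c) for d in (0,1) for c in (mo,cr)]):
    r=[]
    for n in CELLS:
        u=np.array(c0[n][d],int);s=5;A=ds[d]["pixels"][u[1]-20:u[1]+20,u[0]-20 - 0:u[0]+20];A=cv2.resize(A,(200,150*200//150),interpolation=cv2.INTER_CUBIC)[25:175] if 0 else cv2.resize(ds[d]["pixels"][u[1]-19:u[1]+19,u[0]-25:u[0]+25],(200,152),interpolation=cv2.INTER_CUBIC)[:150]
        p=out[("m" if c0 is mo else "c")+str(n)]
        P=place(p,lat(n,68)) if c0 is mo else place(p,np.vstack([lat(n,4),np.array(box(CELLS[n][0]*20+28,CELLS[n][1]*20+28,16,16))[:4]]))
        for q in (proj(ds[d],P)-[u[0]-25,u[1]-19])*4+1.5: cv2.circle(A,tuple(int(v) for v in q.round()),2,(0,255,0),-1)
        r.append(A)
    rows.append(np.hstack(r))
cv2.imwrite("pics/fit1.png",np.vstack(rows))
E
python3 m1.py
```

```text
m 4 [377. 279.] [375.75 284.78   0.38] -171.3
c 4 [ 444. -109.] [ 440.73 -107.42    2.77] -0.883
m 6 [ 368. -265.] [ 366.77 -268.08    0.49] -318.0
c 6 [ 498. -446.] [ 494.19 -447.84    2.93] -0.89
m 8 [653. 147.] [ 6.5991e+02  1.5060e+02 -2.0000e-02] -312.5
c 8 [453.  99.] [450.24  99.75   2.53] -0.916
m 9 [498. 430.] [5.0157e+02 4.3611e+02 4.3000e-01] -284.2
c 9 [ 634. -146.] [ 629.19 -144.28    1.23] -0.922
jar [ 587.97790739 -303.22377197] [ 592.48847753 -309.40475831] adapter [ 506.08085201 -243.69446609] [ 504.97341601 -259.41264735]
```

View pics/fit1.png

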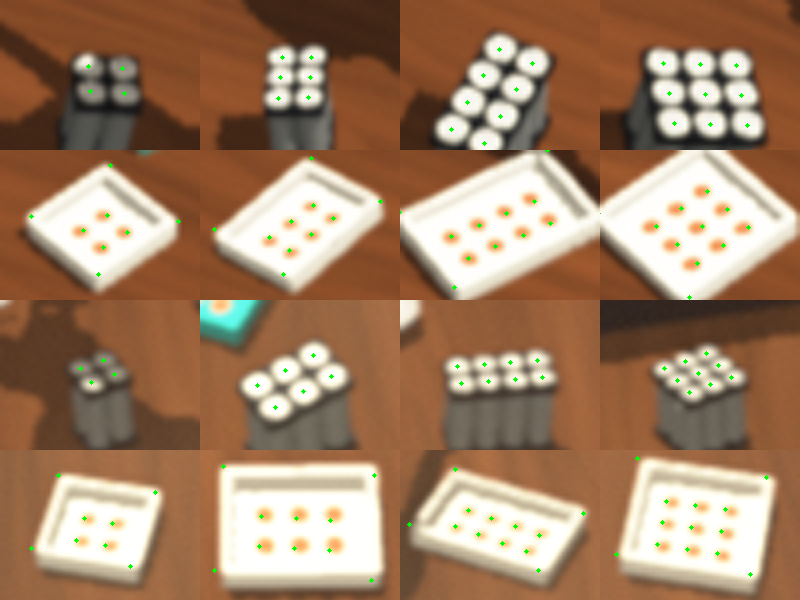

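```bash
cat >> h.py <<'E'
from scipy.spatial.transform import Rotation as Rt
def plan(x,y,z,yaw,sym=np.pi):
    s=env.sense();R=Rt.from_euler("xyz",s["tcp_rot"]).as_matrix();cur=s["tcp_rot"][2]
    d=R.T@(np.array([x,y,z])-s["ee_pos"]);best=None
    for k in range(-8,9):
        w=yaw+k*sym;dt=w-cur
        if abs(dt)>np.pi+.01: continue
        j6=(np.arctan2(y,x)-np.arctan2(s["ee_pos"][1],s["ee_pos"][0]))+s["joint_pos"][5]-dt
        if abs(j6)<2.3 and (best is None or abs(dt)<abs(best[0])): best=(dt,j6)
    print("shift",(d/750).round(4),"turn",round(-best[0]/np.pi,4),"j6",round(best[1],2),"rows",round(np.linalg.norm(d)/62.5,1),round(abs(best[0])/np.radians(10.7),1),"clk",round(s["clock"],1))
def P(k): return np.load("poses.npz")[k]
E
python3 -c "
from h import *
x,y,t=P('m9');plan(x,y,180,t,np.pi/2)"
```

```text
shift [-0.3865 -0.102   0.0675] turn 0.2346 j6 0.25 rows 4.9 3.9 clk 0.2
```

```bash
python3 -m creep '[[[-0.3865,-0.102,0.0675],0.2346,1],[[-0.3865,-0.102,0.0675],0.2346,1],[[-0.3865,-0.102,0.0675],0.2346,1],[[-0.3865,-0.102,0.0675],0.2346,1],[[-0.3865,-0.102,0.0675],0.2346,1],[[-0.3865,-0.102,0.0675],0.2346,1],[[-0.3865,-0.102,0.0675],0.2346,1],[[-0.3865,-0.102,0.0675],0.2346,1]]' 40
cat > look.py <<'E'
from h import *
import sys
n=int(sys.argv[1]);k=f"m{n}"
d=snap("wrist");x,y,t=P(k);p,f=fitmod([d],n,(x,y),span=20);print(k,(x,y,t),p.round(2),round(f,1))
im=d["pixels"].copy()
for q in proj(d,place(p,lat(n,68))): cv2.circle(im,tuple(int(v) for v in q.round()),3,(0,255,0),-1)
cv2.imwrite(f"pics/w{n}.png",im)
plan(p[0],p[1],30,p[2],np.pi/2 if n in(4,9) else np.pi)
E
python3 look.py 9
```

```text
clock: 1.25
ee_pos: [500.8, 437.6, 181.0]
tcp_rot: [3.141, -0.0, 2.002]
force: [-0.4, 0.4, 0.4]
gripper_width: 85.2
grip_force: 0.0
m9 (np.float64(501.5694535331267), np.float64(436.10820076710263), np.float64(0.43008524593159925)) [5.0177e+02 4.3595e+02 4.3000e-01] -188.3
shift [-2.700e-03  2.000e-04  2.014e-01] turn 0.001 j6 0.25 rows 2.4 0.0 clk 1.3
```

View pics/w9.png

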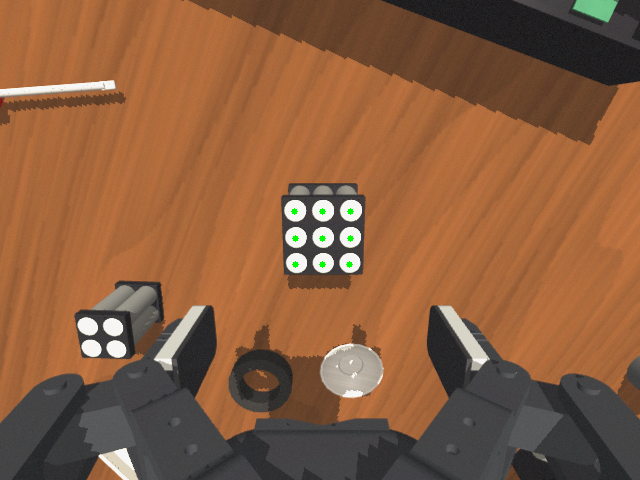

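The picture shows the 3x3 module at (322,237), fit dots on every cap, squarely between the fingers. It agrees with the fixed cameras to under 1 mm.

```bash
python3 -m creep '[[[-0.0027,0,0.06],0,1],[[-0.0027,0,0.12],0,1],[[-0.0027,0,0.17],0,1],[[-0.0027,0,0.2014],0,1],[[-0.0027,0,0.2014],0,1],[[-0.0027,0,0.2014],0,1],[[-0.0027,0,0.2014],0,0],[[-0.0027,0,0.2014],0,0],[[-0.0027,0,0.2014],0,0],[[-0.0027,0,0.2014],0,0],[[-0.0027,0,0.2014],0,0],[[-0.0027,0,0.2014],0,0]]' 60
python3 -c "
from h import *
x,y,t=P('c9');plan(x,y,130,t,np.pi/2)"
```

```text
clock: 2.8
ee_pos: [503.6, 435.6, 31.8]
tcp_rot: [3.139, -0.001, 2.001]
force: [-1.0, 0.9, 6.0]
gripper_width: 59.1
grip_force: 67.8
shift [-0.7725 -0.1697 -0.1322] turn 0.2441 j6 0.07 rows 9.6 4.1 clk 2.8
```

```bash
python3 -m creep '[[[0,0,-0.03],0,0],[[0,0,-0.08],0,0],[[-0.02,0,-0.13],0,0],[[-0.06,-0.01,-0.132],0.02,0],[[-0.12,-0.03,-0.132],0.04,0],[[-0.19,-0.04,-0.132],0.06,0],[[-0.26,-0.06,-0.132],0.08,0],[[-0.33,-0.07,-0.132],0.1,0],[[-0.4,-0.09,-0.132],0.13,0],[[-0.47,-0.1,-0.132],0.15,0],[[-0.54,-0.12,-0.132],0.17,0],[[-0.61,-0.13,-0.132],0.19,0],[[-0.67,-0.15,-0.132],0.21,0],[[-0.72,-0.16,-0.132],0.23,0],[[-0.755,-0.167,-0.132],0.244,0],[[-0.7725,-0.1697,-0.1322],0.2441,0],[[-0.7725,-0.1697,-0.1322],0.2441,0],[[-0.7725,-0.1697,-0.1322],0.2441,0]]'
python3 -c "
from h import *
x,y,t=P('c9');plan(x,y,36,t,np.pi/2)
cv2.imwrite('pics/w9b.png',snap('wrist')['pixels'])"
```

```text
clock: 5.05
ee_pos: [627.9, -143.9, 128.6]
tcp_rot: [-3.141, -0.0, 1.235]
force: [1.1, 0.3, -4.0]
gripper_width: 59.4
grip_force: 66.8
shift [0.     0.0019 0.1235] turn 0.0004 j6 0.07 rows 1.5 0.0 clk 5.0
```

View pics/w9b.png

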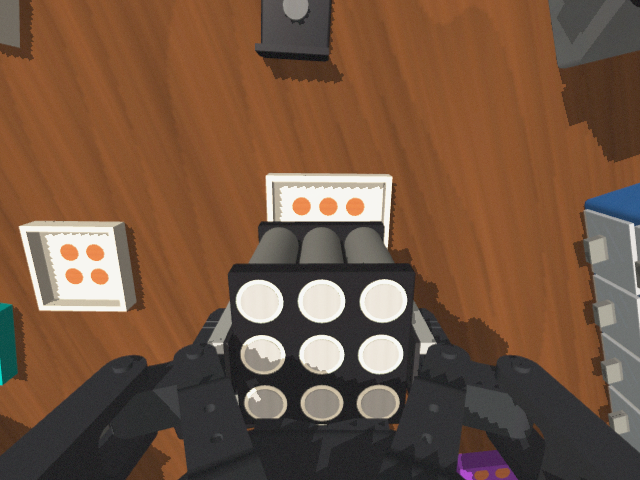

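The module hangs over the 3x3 cradle: back pads at (302,206), (328,206) and (355,206), module mid column at u=321, so the cradle lies a few mm further along tool +y. I lower with that offset.

```bash
python3 -m creep '[[[0,0.004,0.04],0,0],[[0,0.004,0.08],0,0],[[0,0.004,0.105],0,0],[[0,0.004,0.115],0,0],[[0,0.004,0.119],0,0],[[0,0.004,0.122],0,0],[[0,0.004,0.124],0,0],[[0,0.004,0.124],0,0]]'
```

```text
clock: 6.1
ee_pos: [631.5, -146.2, 36.3]
tcp_rot: [3.141, -0.0, 1.234]
force: [-0.4, 0.8, -4.5]
gripper_width: 59.2
grip_force: 66.7
```

```bash
python3 -m creep '[[[0,0,0.0015],0,0],[[0,0,0.0015],0,0],[[0,0,0.0015],0,0.8],[[0,0,0.0015],0,1],[[0,0,0.0015],0,1],[[0,0,0.0015],0,1],[[0,0,-0.04],0,1],[[0,0,-0.1],0,1],[[0,0,-0.16],0,1],[[0,0,-0.19],0,1],[[0,0,-0.19],0,1]]'
python3 -c "
from h import *
x,y,t=P('m6');plan(x,y,175,t)
d=snap('wrist');p,f=fitmod([d],9,P('c9')[:2],span=15,z0=4);print(p,f,P('c9'))"
```

```text
clock: 7.48
ee_pos: [633.1, -146.5, 181.2]
tcp_rot: [3.136, -0.0, 1.234]
force: [-0.1, -0.3, 0.4]
gripper_width: 85.6
grip_force: 0.0
shift [-0.2703 -0.2816  0.0066] turn 0.2381 j6 0.42 rows 4.7 4.0 clk 7.5
[ 631.48806512 -144.87104578    1.23249939] -181.5225830078125 [ 629.19452008 -144.2848607     1.23380788]
```

Module 9 stands at z = 4 within about 2.5 mm of the cradle centre and at the same yaw. Next is module 6.

```bash
python3 -m creep '[[[-0.2703,-0.2816,0.0066],0.2381,1],[[-0.2703,-0.2816,0.0066],0.2381,1],[[-0.2703,-0.2816,0.0066],0.2381,1],[[-0.2703,-0.2816,0.0066],0.2381,1],[[-0.2703,-0.2816,0.0066],0.2381,1],[[-0.2703,-0.2816,0.0066],0.2381,1],[[-0.2703,-0.2816,0.0066],0.2381,1],[[-0.2703,-0.2816,0.0066],0.2381,1]]'
python3 look.py 6
```

```text
clock: 8.52
ee_pos: [365.7, -267.1, 172.8]
tcp_rot: [-3.141, 0.0, 0.487]
force: [-0.5, -0.9, -0.6]
gripper_width: 85.6
grip_force: 0.0
m6 (np.float64(366.7708261892271), np.float64(-268.0829434728465), np.float64(0.48589627943874236)) [ 367.94 -267.23    0.47] -185.1
shift [0.0025 0.0017 0.1906] turn 0.0052 j6 0.42 rows 2.3 0.1 clk 8.6
```

```bash
python3 -m creep '[[[0.002,0.001,0.06],0.004,1],[[0.002,0.001,0.12],0.004,1],[[0.002,0.001,0.17],0.004,1],[[0.002,0.001,0.1906],0.004,1],[[0.002,0.001,0.1906],0.004,1],[[0.002,0.001,0.1906],0.004,1],[[0.002,0.001,0.1906],0.004,0],[[0.002,0.001,0.1906],0.004,0],[[0.002,0.001,0.1906],0.004,0],[[0.002,0.001,0.1906],0.004,0],[[0.002,0.001,0.1906],0.004,0],[[0.002,0.001,0.1906],0.004,0],[[0.002,0.001,0.1906],0.004,0]]' 60
python3 -c "
from h import *
x,y,t=P('c6');plan(x,y,130,t)"
```

```text
clock: 10.2
ee_pos: [367.2, -268.1, 31.3]
tcp_rot: [3.14, -0.001, 0.473]
force: [-0.5, 1.1, 6.8]
gripper_width: 39.3
grip_force: 61.6
shift [ 0.0416  0.2907 -0.1312] turn 0.2166 j6 0.99 rows 3.9 3.6 clk 10.2
```

```bash
python3 -m creep '[[[0,0,-0.03],0,0],[[0,0,-0.08],0,0],[[0,0.01,-0.13],0,0],[[0.01,0.05,-0.131],0.03,0],[[0.015,0.11,-0.131],0.07,0],[[0.025,0.17,-0.131],0.12,0],[[0.035,0.23,-0.131],0.17,0],[[0.04,0.27,-0.131],0.2,0],[[0.0416,0.2907,-0.131],0.2166,0],[[0.0416,0.2907,-0.131],0.2166,0],[[0.0416,0.2907,-0.131],0.2166,0]]'
cat > over.py <<'E'
from h import *
import sys
n=int(sys.argv[1]);x,y,t=P(f"c{n}");plan(x,y,36,t,np.pi/2 if n in(4,9) else np.pi)
d=snap("wrist");im=d["pixels"].copy();a,b=CELLS[n]
for q in proj(d,place((x,y,t),np.vstack([lat(n,4),np.array(box(a*20+28,b*20+28,16,16))[:4]]))): cv2.circle(im,tuple(int(v) for v in q.round()),3,(0,255,0),-1)
cv2.imwrite(f"pics/o{n}.png",im)
E
python3 over.py 6
```

```text
clock: 11.58
ee_pos: [492.8, -446.2, 127.5]
tcp_rot: [-3.14, 0.002, -0.206]
force: [0.3, 0.4, -2.8]
gripper_width: 39.2
grip_force: 61.1
shift [0.0026 0.0019 0.122 ] turn 0.0003 j6 1.0 rows 1.5 0.0 clk 11.6
```

View pics/o6.png

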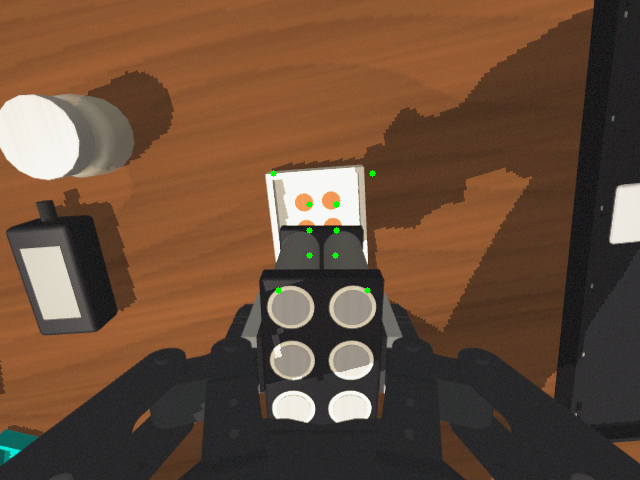

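Module 6 hangs over the cradle. The visible pads at (304,202) and (331,200) lie 5 px left of the predicted ones and are turned about 0.07 rad counter-clockwise, so I correct the turn and y before lowering.

```bash
python3 -m creep '[[[0.0026,-0.001,0.03],-0.02,0],[[0.0026,-0.001,0.07],-0.02,0],[[0.0026,-0.001,0.1],-0.02,0],[[0.0026,-0.001,0.113],-0.02,0],[[0.0026,-0.001,0.118],-0.02,0],[[0.0026,-0.001,0.121],-0.02,0],[[0.0026,-0.001,0.123],-0.02,0],[[0.0026,-0.001,0.123],-0.02,0]]'
```

```text
clock: 12.62
ee_pos: [496.1, -447.4, 37.0]
tcp_rot: [3.141, -0.001, -0.144]
force: [-0.8, -0.9, -2.3]
gripper_width: 39.5
grip_force: 61.1
```

```bash
python3 -m creep '[[[0,0,0.002],0,0],[[0,0,0.002],0,0],[[0,0,0.002],0,0.6],[[0,0,0.002],0,1],[[0,0,0.002],0,1],[[0,0,0.002],0,1],[[0,0,0.002],0,1],[[0,0,-0.04],0,1],[[0,0,-0.1],0,1],[[0,0,-0.16],0,1],[[0,0,-0.19],0,1],[[0,0,-0.19],0,1]]'
python3 -c "
from h import *
x,y,t=P('m4');plan(x,y,175,t,np.pi/2)
d=snap('wrist');p,f=fitmod([d],6,P('c6')[:2],span=15,z0=4);print(p,f,P('c6'));cv2.imwrite('pics/p6.png',d['pixels'])"
```

```text
clock: 14.12
ee_pos: [497.2, -448.3, 182.0]
tcp_rot: [3.138, -0.005, -0.144]
force: [-0.6, 0.5, -0.6]
gripper_width: 85.5
grip_force: 0.0
shift [-0.3007 -0.9441  0.0047] turn -0.168 j6 1.8 rows 11.9 2.8 clk 14.1
[ 496.74901651 -447.84663486    2.99029043] -161.69351196289062 [ 494.18612053 -447.83812364    2.93426408]
```

View pics/p6.png

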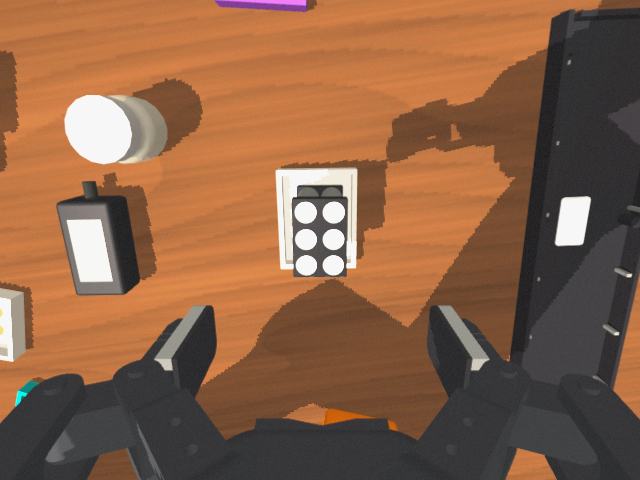

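Module 6 stands inside its cradle (rim 277–357 × 168–270 px), square with the walls. Next is module 4.

```bash
python3 -m creep '[[[-0.3,-0.944,0.005],-0.168,1],[[-0.3,-0.944,0.005],-0.168,1],[[-0.3,-0.944,0.005],-0.168,1],[[-0.3,-0.944,0.005],-0.168,1],[[-0.3,-0.944,0.005],-0.168,1],[[-0.3,-0.944,0.005],-0.168,1],[[-0.3,-0.944,0.005],-0.168,1],[[-0.3,-0.944,0.005],-0.168,1],[[-0.3,-0.944,0.005],-0.168,1],[[-0.3,-0.944,0.005],-0.168,1],[[-0.3,-0.944,0.005],-0.168,1],[[-0.3,-0.944,0.005],-0.168,1],[[-0.3,-0.944,0.005],-0.168,1],[[-0.3,-0.944,0.005],-0.168,1],[[-0.3,-0.944,0.005],-0.168,1],[[-0.3,-0.944,0.005],-0.168,1],[[-0.3,-0.944,0.005],-0.168,1]]'
python3 look.py 4
```

```text
clock: 16.3
ee_pos: [375.3, 285.1, 175.2]
tcp_rot: [3.142, -0.0, 0.382]
force: [0.0, 0.6, 0.6]
gripper_width: 85.6
grip_force: 0.0
m4 (np.float64(375.74619866086465), np.float64(284.7808847293208), np.float64(0.3834811696958642)) [377.73 286.16   0.38] -191.2
shift [0.0034 0.0002 0.1937] turn -0.0003 j6 1.78 rows 2.3 0.0 clk 16.4
```

View pics/w4.png

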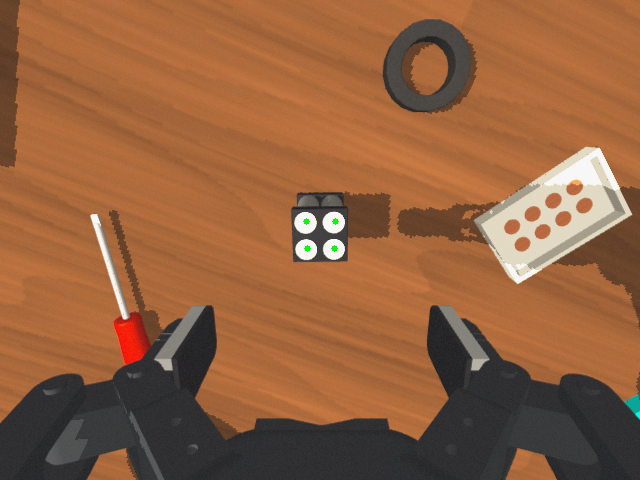

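The 2x2 module is at (320,236), centred and square between the fingers, with the screwdriver at (130,340) well clear of it.

```bash
python3 -m creep '[[[0.003,0,0.06],0,1],[[0.003,0,0.12],0,1],[[0.003,0,0.17],0,1],[[0.003,0,0.194],0,1],[[0.003,0,0.194],0,1],[[0.003,0,0.194],0,1],[[0.003,0,0.194],0,0],[[0.003,0,0.194],0,0],[[0.003,0,0.194],0,0],[[0.003,0,0.194],0,0],[[0.003,0,0.194],0,0],[[0.003,0,0.194],0,0],[[0.003,0,0.194],0,0]]' 60
python3 -c "
from h import *
x,y,t=P('c4');plan(x,y,130,t,np.pi/2)"
```

```text
clock: 17.98
ee_pos: [377.7, 287.3, 30.5]
tcp_rot: [-3.141, -0.001, 0.384]
force: [-0.3, 0.1, 6.6]
gripper_width: 39.4
grip_force: 61.2
shift [-0.1189  0.5195 -0.133 ] turn 0.2395 j6 1.65 rows 6.6 4.0 clk 18.0
```

```bash
python3 -m creep '[[[0,0,-0.03],0,0],[[0,0,-0.08],0,0],[[0,0.01,-0.13],0,0],[[-0.01,0.05,-0.133],0.02,0],[[-0.025,0.11,-0.133],0.05,0],[[-0.04,0.18,-0.133],0.08,0],[[-0.057,0.25,-0.133],0.12,0],[[-0.073,0.32,-0.133],0.15,0],[[-0.09,0.39,-0.133],0.18,0],[[-0.105,0.46,-0.133],0.21,0],[[-0.115,0.5,-0.133],0.23,0],[[-0.119,0.5195,-0.133],0.2395,0],[[-0.119,0.5195,-0.133],0.2395,0],[[-0.119,0.5195,-0.133],0.2395,0]]'
python3 over.py 4
```

```text
clock: 19.73
ee_pos: [439.5, -106.8, 128.9]
tcp_rot: [-3.141, 0.001, -0.368]
force: [-1.2, -0.7, -2.0]
gripper_width: 39.0
grip_force: 61.1
shift [0.002  0.0002 0.1239] turn 0.0004 j6 1.64 rows 1.5 0.0 clk 19.7
```

View pics/o4.png

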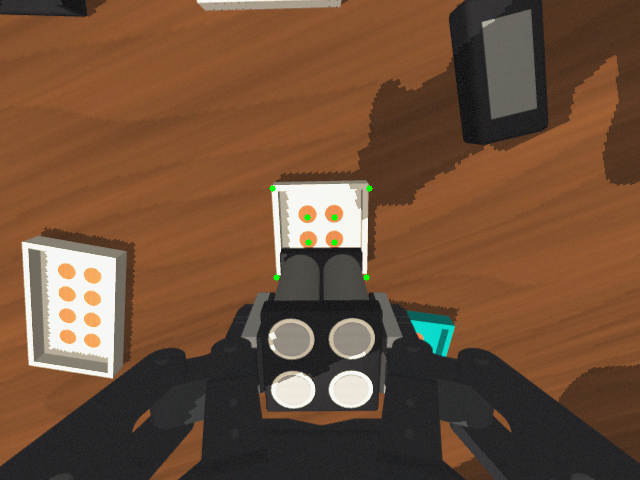

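The four pads at (307,213), (334,213), (308,240) and (334,240) lie about 3 px above the prediction, so I add 2 mm in x. The turquoise decoy at (430,330) is clear.

```bash
python3 -m creep '[[[0.0045,0,0.03],0,0],[[0.0045,0,0.07],0,0],[[0.0045,0,0.1],0,0],[[0.0045,0,0.114],0,0],[[0.0045,0,0.119],0,0],[[0.0045,0,0.122],0,0],[[0.0045,0,0.1245],0,0],[[0.0045,0,0.1245],0,0]]'
```

```text
clock: 20.78
ee_pos: [443.5, -109.3, 36.4]
tcp_rot: [-3.142, -0.001, -0.369]
force: [0.3, 0.7, -1.8]
gripper_width: 39.4
grip_force: 61.1
```

```bash
python3 -m creep '[[[0,0,0.002],0,0],[[0,0,0.002],0,0],[[0,0,0.002],0,0.6],[[0,0,0.002],0,1],[[0,0,0.002],0,1],[[0,0,0.002],0,1],[[0,0,0.002],0,1],[[0,0,-0.04],0,1],[[0,0,-0.1],0,1],[[0,0,-0.16],0,1],[[0,0,-0.19],0,1],[[0,0,-0.19],0,1]]'
python3 -c "
from h import *
x,y,t=P('m8');plan(x,y,175,t)
d=snap('wrist');p,f=fitmod([d],4,P('c4')[:2],span=15,z0=4);print(p,f,P('c4'))"
```

```text
clock: 22.28
ee_pos: [444.9, -109.6, 180.8]
tcp_rot: [-3.141, -0.005, -0.369]
force: [0.4, -0.2, 0.5]
gripper_width: 85.2
grip_force: 0.0
shift [ 0.1422 -0.427   0.0086] turn -0.1116 j6 1.76 rows 5.4 1.9 clk 22.3
[ 441.42455224 -109.13996931    2.78498069] -177.4677734375 [ 440.73100576 -107.41752302    2.7726247 ]
```

```bash
python3 -m creep '[[[0.142,-0.427,0.0086],-0.1116,1],[[0.142,-0.427,0.0086],-0.1116,1],[[0.142,-0.427,0.0086],-0.1116,1],[[0.142,-0.427,0.0086],-0.1116,1],[[0.142,-0.427,0.0086],-0.1116,1],[[0.142,-0.427,0.0086],-0.1116,1],[[0.142,-0.427,0.0086],-0.1116,1],[[0.142,-0.427,0.0086],-0.1116,1],[[0.142,-0.427,0.0086],-0.1116,1],[[0.142,-0.427,0.0086],-0.1116,1]]'
python3 look.py 8
```

```text
clock: 23.58
ee_pos: [657.6, 150.2, 172.2]
tcp_rot: [3.142, -0.0, -0.019]
force: [-0.2, 0.2, 0.1]
gripper_width: 85.7
grip_force: 0.0
m8 (np.float64(659.910361842017), np.float64(150.59979955297388), np.float64(-0.0181550867195004)) [661.36 151.15   3.12] -184.8
shift [ 0.0048 -0.0012  0.1899] turn 0.0008 j6 1.78 rows 2.3 0.0 clk 23.6
```

```bash
python3 -m creep '[[[0.004,-0.001,0.06],0,1],[[0.004,-0.001,0.12],0,1],[[0.004,-0.001,0.17],0,1],[[0.004,-0.001,0.19],0,1],[[0.004,-0.001,0.19],0,1],[[0.004,-0.001,0.19],0,1],[[0.004,-0.001,0.19],0,0],[[0.004,-0.001,0.19],0,0],[[0.004,-0.001,0.19],0,0],[[0.004,-0.001,0.19],0,0],[[0.004,-0.001,0.19],0,0],[[0.004,-0.001,0.19],0,0],[[0.004,-0.001,0.19],0,0]]' 70
python3 -c "
from h import *
x,y,t=P('c8');plan(x,y,130,t)"
```

```text
clock: 25.25
ee_pos: [661.9, 152.2, 30.7]
tcp_rot: [-3.141, -0.002, -0.018]
force: [-1.3, 1.1, 6.5]
gripper_width: 39.1
grip_force: 71.7
shift [-0.2806  0.075  -0.1329] turn -0.8105 j6 -0.78 rows 3.8 13.6 clk 25.2
```

```bash
python3 -m creep '[[[0,0,-0.03],0,0],[[0,0,-0.08],-0.02,0],[[-0.01,0,-0.13],-0.06,0],[[-0.04,0.01,-0.133],-0.11,0],[[-0.08,0.02,-0.133],-0.17,0],[[-0.12,0.03,-0.133],-0.23,0],[[-0.16,0.04,-0.133],-0.29,0],[[-0.2,0.053,-0.133],-0.35,0],[[-0.24,0.064,-0.133],-0.41,0],[[-0.265,0.07,-0.133],-0.47,0],[[-0.28,0.075,-0.133],-0.53,0],[[-0.28,0.075,-0.133],-0.59,0],[[-0.28,0.075,-0.133],-0.65,0],[[-0.28,0.075,-0.133],-0.71,0],[[-0.28,0.075,-0.133],-0.76,0],[[-0.28,0.075,-0.133],-0.8,0],[[-0.2806,0.075,-0.133],-0.8105,0],[[-0.2806,0.075,-0.133],-0.8105,0],[[-0.2806,0.075,-0.133],-0.8105,0]]'
python3 over.py 8
```

```text
clock: 27.62
ee_pos: [449.4, 99.4, 129.3]
tcp_rot: [-3.141, -0.0, 2.527]
force: [-0.1, -0.5, -4.2]
gripper_width: 39.5
grip_force: 71.0
shift [-0.0007  0.001   0.1244] turn -0.0004 j6 -0.79 rows 1.5 0.0 clk 27.6
```

View pics/o8.png

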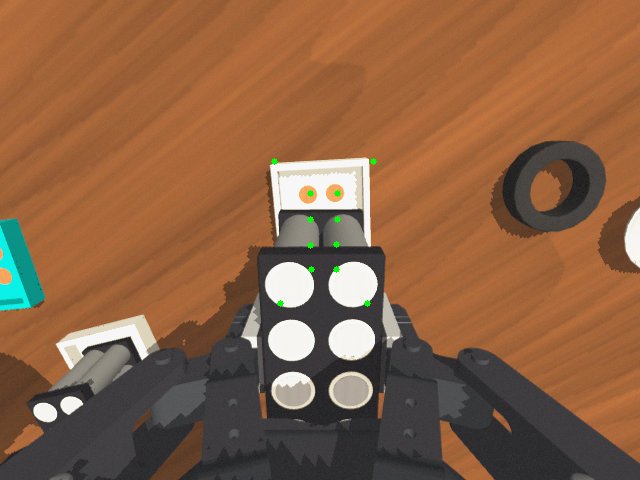

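The far pads at (308,194) and (335,193) lie within 2 px of the prediction and are turned about 0.04 rad counter-clockwise. I correct slightly and lower.

```bash
python3 -m creep '[[[-0.0005,0,0.03],-0.013,0],[[-0.0005,0,0.07],-0.013,0],[[-0.0005,0,0.1],-0.013,0],[[-0.0005,0,0.114],-0.013,0],[[-0.0005,0,0.119],-0.013,0],[[-0.0005,0,0.122],-0.013,0],[[-0.0005,0,0.1245],-0.013,0],[[-0.0005,0,0.1245],-0.013,0]]'
```

```text
clock: 28.68
ee_pos: [450.3, 99.3, 36.4]
tcp_rot: [3.141, 0.001, 2.569]
force: [0.3, -0.5, -3.7]
gripper_width: 39.1
grip_force: 71.1
```

```bash
python3 -m creep '[[[0,0,0.002],0,0],[[0,0,0.002],0,0],[[0,0,0.002],0,0.6],[[0,0,0.002],0,1],[[0,0,0.002],0,1],[[0,0,0.002],0,1],[[0,0,0.002],0,1],[[0,0,-0.04],0,1],[[0,0,-0.1],0,1],[[0,0,-0.16],0,1],[[0,0,-0.22],0,1],[[-0.05,0.1,-0.28],0,1],[[-0.1,0.2,-0.3],0,1],[[-0.15,0.27,-0.3],0,1],[[-0.2,0.3,-0.3],0,1],[[-0.2,0.35,-0.3],0,1],[[-0.2,0.35,-0.3],0,1]]'
python3 - <<'E'
from h import *
s=env.sense();print(s["ee_pos"])
ds=[snap("scene"),snap("side")];cv2.imwrite("pics/end_side.png",ds[1]["pixels"])
for n in CELLS:
    c=P(f"c{n}")
    for d in ds:
        p,f=fitmod([d],n,c[:2],span=15,z0=4);print(n,p.round(2),round(f),"err",(p-c).round(2))
A=[cv2.resize(ds[1]["pixels"][150:400,200:450],(400,400),interpolation=3),cv2.resize(ds[0]["pixels"][130:380,140:390],(400,400),interpolation=3)]
cv2.imwrite("pics/end.png",np.hstack(A))
E
```

```text
clock: 30.8
ee_pos: [720.3, 240.6, 256.9]
tcp_rot: [-3.139, -0.003, 2.57]
force: [-0.8, -0.4, 0.3]
gripper_width: 85.7
grip_force: 0.0
[720.2532038  240.61726846 256.86043438]
4 [ 441.6  -110.25    1.18] -174 err [ 0.87 -2.83 -1.59]
4 [ 442.53 -109.7     1.19] -153 err [ 1.8  -2.28 -1.58]
6 [ 495.77 -448.47    2.99] -161 err [ 1.58 -0.63  0.05]
6 [ 496.92 -447.1     3.01] -146 err [2.74 0.74 0.07]
8 [451.8   91.38   2.62] -58 err [ 1.56 -8.37  0.09]
8 [452.4   97.04   2.55] -133 err [ 2.16 -2.71  0.02]
9 [ 631.76 -145.68    2.81] -99 err [ 2.56 -1.39  1.58]
9 [ 633.42 -145.29    2.82] -63 err [ 4.23 -1.01  1.58]
```

View pics/end.png

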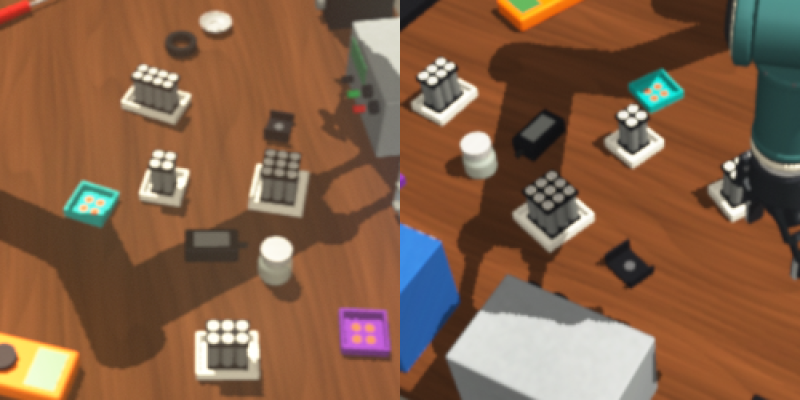

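All four modules stand upright and square in their own cradles, within about 5 mm of centre. Scene camera's fit of module 8 is spoiled because the gripper hides it. Jar and adapter are unmoved, and the arm is clear of everything.

```bash
python3 -c "
from plant import env
print(env.hand_in())"
```

```text
the job is handed in; nothing more can be done
None
```

All four modules are in their matching cradles and the job is handed in at about 31 s of robot time; the last pictures put each upright, square and within about 5 mm of its cradle's centre, with the jar and adapter untouched, but hand-in returned no verdict.

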